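# Print one handle on the hand-lever pad press

## Robot

A 6-joint arm with a two-finger parallel gripper is mounted at the origin on the work surface. World frame = base frame: x ahead of the robot, y to its left, z up, the work surface at z = 0. Lengths are in m, angles in rad, forces in N, time in s.
With the tool pointing down it reaches from about 0.35 to 0.875 m from the base axis. Payload 4.2 kg.
Tool frame: the origin (TCP) lies on the front face of the gripper's body, between the roots of the fingers; the fingertips stand 73 mm ahead of it and the grasp point (between the pads) lies 54 mm ahead of it; z points along the fingers, y is the line along which they close (so a half turn about z gives the same grasp; the last joint's range is limited). The gripper opens to 85 mm and grips with 20 to 120 N. Pads are 22 mm wide; open, the fingers measure 114 mm over their backs; the gripper's body (76 mm by 85 mm) begins 54 mm behind the grasp point. The pads swing forward as they close: fully open they stand 13 mm farther back than shut.
Start: joints at [1.456, 0.385, 0.008, 0, -1.194, -0.259], TCP at [0.228, 0.582, 0.304] pointing down, gripper open.
Joint ranges: [-3.14, 3.14], [-1.21, 2.06], [-1.07, 1.41], [-3.16, 2.05], [-2.99, -0.16], [-3.1, 3.1]. Speed limits (rad/s): [2.79, 2.79, 3.14, 3.14, 3.14, 3.14].

## Interface

Orientations are given as a unit quaternion [x, y, z, w].
In Python, from rig import * gives the robot as it stands. The module is installed in compiled form; this text tells all that it offers.
- The arm moves only by the tool apply_moves, never from a script. Its argument "plan" is a list of rows, each an object of numbers: "x", "y", "z": the shift along the world's x, y, z in mm; "yaw": the turn about the world's z in rad. In form: [{"x": .., "y": .., "z": .., "yaw": ..}, ...]. A call has exactly 10 rows; each row is the pose to reach, as a shift and turn from the pose commanded when the call began; what a row does not reach only later rows make up. A row lasts 1/10 s, in which the tool goes at most 50 mm and 8.59 degrees, less where a joint would pass 70% of its speed; a pose out of reach is approached as far as the arm can. A call with a gripper value outside its range is refused whole. "gripper" is the finger opening in mm, from 0 to 85.4, set as the call begins (left out, the last holds). The fingers move at their own pace and stop on an object; "force" is the grip in N (left out, the last holds). Time passes only in rows, so rows that repeat a pose let the fingers close, or fill a call up. It gives the time, the measured TCP pose, the force, the opening and the grip force at its end, in the units of the state.
- state(): the state, without advancing time (a new reading comes with each control period).
- capture(name): name is "side" or "top"; returns the picture (384x512x3 uint8, red, green, blue); there is no depth.
- calibration(name): a dict with "mtx" (3x3 intrinsics, pixels), "dist_coeffs" ([k1, k2, p1, p2, k3] as OpenCV has them; the pictures are not rectified), "extrinsics" (4x4, takes a point from camera to world coordinates). Camera axes: x right, y up, looking along -z (the intrinsics and any distortion apply to the point x, -y, -z); pixel columns grow to the right and rows downward; lengths in m; the calibration is good to about 2 mm. A picture is of the moment at which its call begins. calibration takes no time and is no camera call.
- hand_in(): hands the job in; it is judged then, once.
The state is a dict: "clock": time; "joints": joint angles; "joint_vel": joint speeds; "joint_torque": joint torques, N m; "ee_pos": TCP position; "tcp_rot": TCP orientation; "force": force on the tool from outside, world axes, zero at the start; "torque": the same for the moment, N m; "grip_width": opening from 0.0 (shut) to 1.0 (fully open); "grip_force": force on a finger pad.
Only numpy, scipy, OpenCV 4.12 (cv2) and the standard library are available. Lean on these libraries where they do the work, as an engineer would, in place of code of your own. Each camera call takes 0.05 s, during which the arm holds its last target. There are 200 camera calls.

## Task

Print the black handle that lies in the press's sliding jig: slide the jig all the way in to its stop under the pad, pull the lever fully down and keep it down for a second, then ease it slowly all the way back up without ever letting it spring back. Then slide the jig fully out again, with the handle still lying in its nest, and leave the things standing around the press undisturbed.

Things in the scene. Friction and masses are not known exactly. Their poses are not given: they have to be found in the camera images.
- press: Grey bench press, fixed to the table. Origin: centre of the underside of the foot, under the middle of the head; x points from the front (robot side) to the rear, y to the press's left, z up. Foot 240 x 360 x 30 mm (x -110..130, y -130..230). Head: block x -75..110, y -65..65, z 170..255 mm. Column at x 57..112, y -45..45 mm. The pad comes down at x -30, y 0.
- jig (a joint): travel of the sliding jig along the press's -y (m): 0 = fully out to the left, 0.13 = at the inner stop under the pad. Starts fully out. About 2 N of friction; it stays where it is left.
- jig_knob (a point): centre of the 28 mm black ball knob on the jig's upright 14 mm post, in front of the press, 105 mm above the table (press x -150 mm, y = 185 mm minus the travel). The post rises from the jig's tongue, whose top is 46 mm above the table; ball and post can be pushed from either side.
- nest (a point): middle of the floor of the jig's white nest, 56 mm above the table (press x -40, y = 130 mm minus the travel); the centre of a properly lying handle's underside coincides with it. Nest walls rise 10 mm above this floor.
- handle: loose black plastic handle, 110 mm long, lying along the press's x in the nest, 40 g: square stem 16 mm with a round 26 mm collar at the end towards the robot. Origin: middle of its length, on the underside of the stem; its x runs from collar to stem, z up.
- lever (a joint): angle of the sprung lever (rad): 0 = home, arm pointing to the front (press -x) and 0.52 rad above level; grows as it is pulled down; stop at 0.87 (0.35 rad below level). About 4 N at the grip at the start, 12 N at the bottom; released, it flies up.
- lever_grip (a point): middle of the lever's black grip, a horizontal round bar 22 mm in diameter and 80 mm long along the press's y, at the arm's free end, 170 mm from the pivot; press y -155 mm, about 285 mm above the table at home, 142 mm at the bottom; z, x of the point turn with the lever.
- lever_pivot (a point): point on the lever's hinge axis (along the press's y), 200 mm above the table, at the same press y as the middle of the grip. At lever angle a the grip is at press x -170 cos(0.52-a), z 200 + 170 sin(0.52-a) mm.
- pad: rubber printing pad, a blunt cone 40 mm in diameter under the ram; origin at its lower tip, 101 mm above the table at home. The lever lowers it 40 mm per rad; it meets the stem at about 0.72 rad and then yields on a spring.
- spare1: bystander: black handle standing on its collar, 110 mm tall, to the left of the press; origin at its foot
- spare2: bystander: a second handle standing on its collar, 110 mm tall; origin at its foot
- ink_tub: bystander: white screw-top ink tub, 70 mm in diameter, 75 mm tall, to the right of the press; origin at its underside
- tape: bystander: roll of clear tape lying flat, 90 mm in diameter, 24 mm tall, on the right; origin at its underside
Mind the look-alikes: they are no part of the job. What is shaped like the handle but brown is not meant.

How it is judged:
On the way, in this order (a step that is already met when the one before it is completed fails the run):
1. the jig is at its inner stop (within 5 mm) with the lever up (value of joint jig above 0.125 m and value of joint lever below 0.1 rad), for 0.2 s.
2. the lever is held fully down (within 0.05 rad), the pad pressing on the handle, the jig still at its inner stop (value of joint lever above 0.82 rad and value of joint jig above 0.125 m and contact force between pad and handle above 1 N), for 0.6 s.
3. the lever is fully home again (within 0.05 rad), the jig still at its inner stop (value of joint lever below 0.05 rad and value of joint jig above 0.12 m), for 0.1 s.
At the end, for the whole second after the job is handed in: the jig is fully out (within 6 mm), the lever home (within 0.05 rad), the handle at rest in its nest (within 8 mm, tilted less than 0.1 rad), and the four bystanders stand within 30 mm of where they were, upright (value of joint jig below 0.006 m and value of joint lever below 0.05 rad and distance between handle and nest below 0.008 m and angle between handle's own z axis and vertical below 0.1 rad and linear speed of handle below 0.02 m/s and distance of each of spare1, spare2, ink_tub, tape from where it was at the start of the episode below 0.03 m and angle between each of spare1, spare2, ink_tub, tape's own z axis and vertical below 0.2 rad); the robot touches nothing.
It fails at once if the lever springs back (rises faster than 1.5 rad/s, 0.25 m/s at the grip) (velocity of joint lever below -1.5 rad/s).
It fails at once if a bystander is shoved more than 40 mm or knocked over (distance of any of spare1, spare2, ink_tub, tape from where it was at the start of the episode above 0.04 m or angle between any of spare1, spare2, ink_tub, tape's own z axis and vertical above 0.5 rad).
It fails at once if the handle leaves its nest (distance between handle and nest above 0.03 m).
It also fails if it takes over 72 s, if anything falls off the work surface, if the arm or the gripper's body presses on something with over 40 N, if the wrist force passes 120 N, or if a joint passes its speed limit or range.

## Working session

There is one attempt and no reset: what is moved stays moved. The work goes in short steps, Python scripts to look and compute and a tool call to move; the robot and the scene stay as the last step left them, time stands still between calls to the robot, and variables do not carry over. Pictures are saved under pics/ and viewed, at most 10 in all, crops included, and the job is handed in when it is done.

Besides the shell and the picture viewer there is one more tool, called by a JSON object that holds its "name" and its "arguments", one argument or row to a line. apply_moves: Moves the arm, as the interface text tells. Its arguments: {"type":"object","properties":{"plan":{"type":"array","items":{"type":"object","properties":{"x":{"type":"number"},"y":{"type":"number"},"z":{"type":"number"},"yaw":{"type":"number"}}}},"gripper":{"type":"number"},"force":{"type":"number"}},"required":["plan"]}

```bash
mkdir -p pics
python3 - <<'E'
from rig import *
import cv2,json
for n in("side","top"):
    im=capture(n); cv2.imwrite(f"pics/{n}0.png",im[:,:,::-1])
    c=calibration(n); print(n,c)
s=state(); print(s["clock"],s["ee_pos"],s["tcp_rot"],s["force"],s["grip_width"])
E
```

```text
side {'mtx': array([[401.49960843,   0.        , 257.30988395],
       [  0.        , 401.49960843, 184.56567522],
       [  0.        ,   0.        ,   1.        ]]), 'dist_coeffs': array([-0.02067249,  0.        ,  0.        ,  0.        ,  0.        ]), 'extrinsics': array([[ 0.77931763,  0.43809977, -0.44803195,  0.04823572],
       [-0.62657654,  0.55406514, -0.54810005, -0.575145  ],
       [ 0.00811638,  0.70787033,  0.70629577,  0.89904867],
       [ 0.        ,  0.        ,  0.        ,  1.        ]])}
top {'mtx': array([[472.95883126,   0.        , 252.88063567],
       [  0.        , 472.95883126, 192.67527862],
       [  0.        ,   0.        ,   1.        ]]), 'dist_coeffs': array([-0.16747555,  0.        ,  0.        ,  0.        ,  0.        ]), 'extrinsics': array([[ 1.26920641e-04,  9.87942634e-01, -1.54820336e-01,
         3.55937642e-01],
       [-9.99989145e-01, -5.95722259e-04, -4.62121901e-03,
         1.60235962e-03],
       [-4.65772920e-03,  1.54819242e-01,  9.87931834e-01,
         1.27513503e+00],
       [ 0.00000000e+00,  0.00000000e+00,  0.00000000e+00,
         1.00000000e+00]])}
0.1 [0.22805629 0.58149127 0.30293378] [ 9.82571172e-01 -1.85884087e-01 -1.19951283e-04  9.91924933e-04] [ 0.58852581 -0.14524783 -0.29967733] 1.0000580783108302
```

View pics/top0.png

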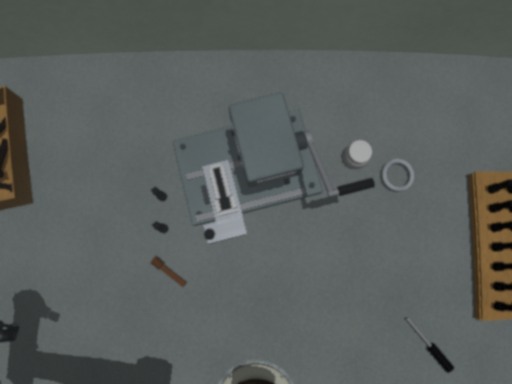

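View pics/side0.png

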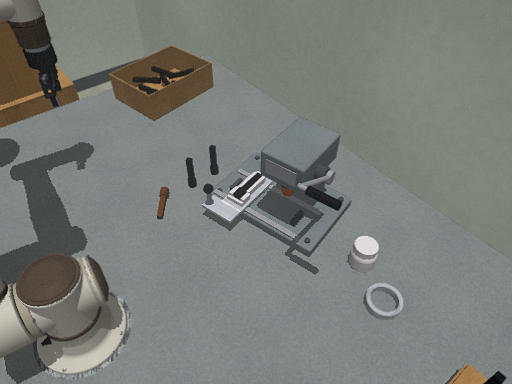

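Top view: knob at (209,234), the black lever grip from (338,189) to (374,183), the nest with the handle near (221,188), and the two spares at (159,193) and (160,227). The brown look-alike is at (168,271), the tub at (358,152) and the tape at (397,175). Side view: knob at (208,188), grip from (308,188) to (340,205). The only black handle in the white nest is the one at top (221,188). The others are standing, brown, or in boxes.

```bash
cat > h.py <<'E'
import numpy as np,cv2
from rig import *
def ray(n,p):
    c=calibration(n);E=c["extrinsics"]
    u=cv2.undistortPoints(np.array([[p]],float),c["mtx"],c["dist_coeffs"])[0,0]
    return E[:3,3],E[:3,:3]@np.array([u[0],-u[1],-1.])
def onz(n,p,z):
    o,d=ray(n,p);return o+d*(z-o[2])/d[2]
def tri(a,b):
    o1,d1=ray("top",a);o2,d2=ray("side",b)
    t=np.linalg.lstsq(np.c_[d1,-d2],o2-o1,rcond=None)[0]
    p,q=o1+t[0]*d1,o2+t[1]*d2
    return (p+q)/2,np.linalg.norm(p-q)
def blobs(im,roi,thr):
    x0,y0,x1,y1=roi
    m=(im[y0:y1,x0:x1].max(2)<thr).astype(np.uint8)
    n,l,s,c=cv2.connectedComponentsWithStats(m)
    out=[]
    for i in range(1,n):
        if s[i,4]>25:
            ys,xs=np.where(l==i); r=cv2.minAreaRect(np.c_[xs,ys].astype(np.float32))
            out.append((s[i,4],c[i]+[x0,y0],r[1],r[2]))
    return out
E
python3 - <<'E'
from h import *
np.set_printoptions(precision=4,suppress=True)
t=cv2.imread("pics/top0.png");s=cv2.imread("pics/side0.png")
for th in(35,50):
  print("T knob",blobs(t,(195,222,225,245),th));print("T grip",blobs(t,(328,172,385,202),th))
  print("S knob",blobs(s,(198,180,218,206),th));print("S grip",blobs(s,(295,178,350,215),th))
  print("T handle",blobs(t,(205,160,235,215),th)); print("T spares",blobs(t,(145,180,175,240),th))
a=cv2.resize(t[80:250,140:420],None,fx=2.8,fy=2.8,interpolation=cv2.INTER_CUBIC)
b=cv2.resize(s[110:290,180:360],None,fx=3.3,fy=3.3,interpolation=cv2.INTER_CUBIC)
cv2.imwrite("pics/c1.png",a);cv2.imwrite("pics/c2.png",b)
E
```

```text
T knob []
T grip [(np.int32(102), array([358.3824, 186.7745]), (6.181224346160889, 31.867647171020508), 74.05460357666016)]
S knob []
S grip [(np.int32(173), array([324.4682, 200.0983]), (37.159725189208984, 9.060144424438477), 23.198591232299805)]
T handle []
T spares []
T knob [(np.int32(50), array([208.76, 233.88]), (7.0, 7.0), 90.0)]
T grip [(np.int32(295), array([355.7288, 186.3661]), (8.449176788330078, 35.37456130981445), 75.25643920898438)]
S knob [(np.int32(54), array([207.4815, 188.5185]), (8.221921920776367, 8.538147926330566), 18.434947967529297)]
S grip [(np.int32(369), array([322.8889, 197.6206]), (37.565940856933594, 9.838699340820312), 26.56505012512207)]
T handle [(np.int32(145), array([221.869 , 192.0621]), (38.80569839477539, 6.5484619140625), 75.96376037597656)]
T spares [(np.int32(91), array([159.1099, 193.8901]), (14.976905822753906, 6.933752536773682), 33.6900634765625), (np.int32(86), array([160.407 , 226.8721]), (13.86362075805664, 7.155416965484619), 26.56505012512207)]
```

View pics/c1.png

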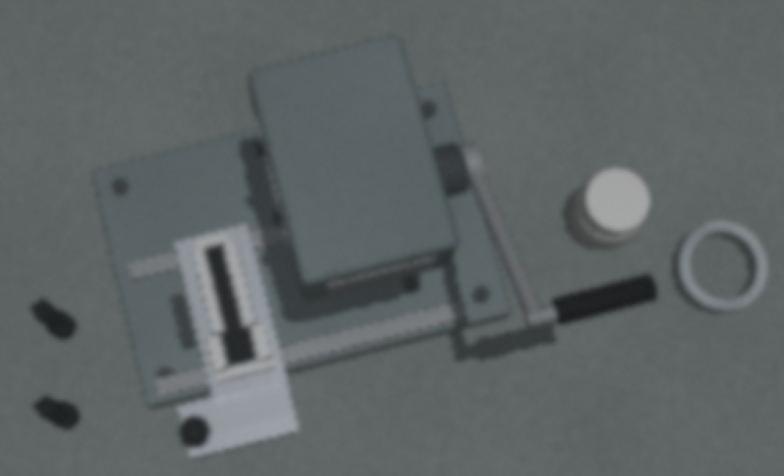

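View pics/c2.png

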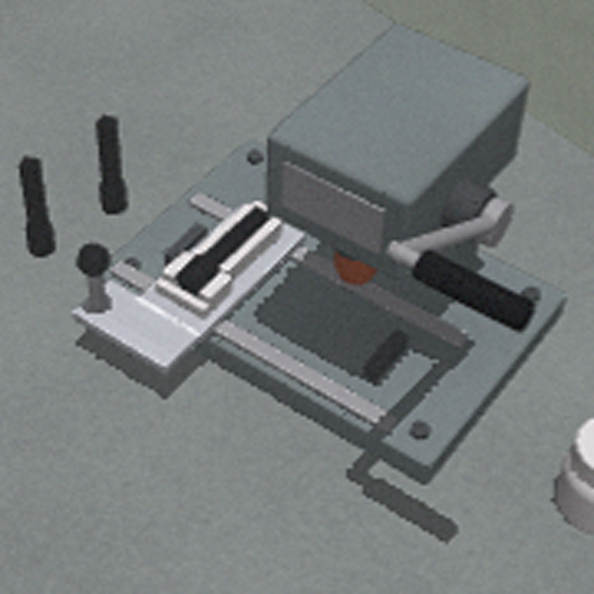

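The crops confirm the target. The black handle lies in the white nest with its collar towards the robot, the knob is on the tongue's outer (left) corner, and the lever is up with its grip clear of the foot's right side. Spares, tub and tape stand off to the sides.

Run:
```python
from h import *
np.set_printoptions(precision=4,suppress=True)
k,e=tri((208.76,233.88),(207.5,188.5));print("knob",k,e)
g,e=tri((355.7,186.4),(322.9,197.6));print("grip",g,e)
g2=onz("top",(355.7,186.4),.285);k2=onz("top",(208.76,233.88),.105);print(g2,k2)
print("knob side",onz("side",(207.5,188.5),.105),"grip side",onz("side",(322.9,197.6),.285))
d=(k-g)[:2];print("dist",np.linalg.norm(d),"want .340")
# press y axis dir ~ (k-g), corrected for x difference -150 vs -147.5
yaw=np.arctan2(d[1],d[0])-np.arctan2(.340,-.0025)
R=np.array([[np.cos(yaw),-np.sin(yaw)],[np.sin(yaw),np.cos(yaw)]])
O=((k[:2]-R@[-.15,.185])+(g[:2]-R@[-.1475,-.155]))/2
print("yaw",yaw,"O",O)
def proj(n,p):
    c=calibration(n);E=np.linalg.inv(c["extrinsics"]);q=(E@np.r_[p,1])[:3]*[1,-1,-1]
    return cv2.projectPoints(q[None],np.zeros(3),np.zeros(3),c["mtx"],c["dist_coeffs"])[0][0,0]
W=lambda x,y,z:np.r_[O+R@[x,y],z]
for nm,p in dict(fl=(-.11,.23,.03),rl=(.13,.23,.03),fr=(-.11,-.13,.03),headFL=(-.075,.065,.255),headRR=(.11,-.065,.255),nest=(-.04,.13,.056),pad=(-.03,0,.101)).items():
    print(nm,W(*p)[:2],proj("top",W(*p)),proj("side",W(*p)))
for y in(.185,.12,.055):print("knob",W(-.15,y,.105))
for a in np.arange(0,.88,.145):print("grip",round(a,3),W(-.17*np.cos(.52-a),-.155,.2+.17*np.sin(.52-a)))
print("spares",onz("top",(157,191),.11),onz("top",(158,225),.11),"tub",onz("top",(360,148),.075),"tape",onz("top",(397,175),.024))
```

```text
knob [0.4358 0.1169 0.1021] 0.0008773945460203512
grip [ 0.5242 -0.2135  0.2829] 0.001861484551333867
[ 0.5246 -0.2137  0.285 ] [0.436  0.1164 0.105 ]
knob side [0.434  0.1146 0.105 ] grip side [ 0.5216 -0.2144  0.285 ]
dist 0.34203351416439987 want .340
yaw 0.2538709185315273 O [ 0.6277 -0.0255]
fl [0.4635 0.1695] [191.6461 225.3895] [207.4631 191.4268]
rl [0.6958 0.2298] [171.5438 140.4161] [255.2949 150.3882]
fr [ 0.5539 -0.1789] [322.581  191.5808] [309.9485 250.6072]
headFL [0.5388 0.0186] [247.2998 182.3025] [259.3415 149.2446]
headRR [ 0.7505 -0.0608] [282.3537  90.8986] [341.1303 132.404 ]
nest [0.5564 0.0903] [221.1391 189.1502] [247.912  186.4072]
pad [ 0.5987 -0.033 ] [268.7147 169.7485] [287.3325 193.0403]
knob [0.4361 0.1159 0.105 ]
knob [0.4524 0.053  0.105 ]
knob [ 0.4687 -0.0099  0.105 ]
grip 0.0 [ 0.5239 -0.2126  0.2845]
grip 0.145 [ 0.5136 -0.2152  0.2623]
grip 0.29 [ 0.5064 -0.2171  0.2388]
grip 0.435 [ 0.5027 -0.218   0.2144]
grip 0.58 [ 0.5024 -0.2181  0.1898]
grip 0.725 [ 0.5056 -0.2173  0.1654]
grip 0.87 [ 0.5121 -0.2156  0.1417]
spares [0.5429 0.2482 0.11  ] [0.4573 0.2431 0.11  ] tub [ 0.6629 -0.2747  0.075 ] tape [ 0.6007 -0.3866  0.024 ]
```

{"name": "apply_moves", "arguments": {
  "plan": [
    {"x":15,"y":-35,"z":0,"yaw":0.08},
    {"x":35,"y":-80,"z":0,"yaw":0.18},
    {"x":55,"y":-125,"z":0,"yaw":0.28},
    {"x":75,"y":-170,"z":0,"yaw":0.38},
    {"x":95,"y":-215,"z":0,"yaw":0.48},
    {"x":115,"y":-260,"z":0,"yaw":0.58},
    {"x":135,"y":-305,"z":0,"yaw":0.63},
    {"x":155,"y":-350,"z":0,"yaw":0.63},
    {"x":175,"y":-395,"z":0,"yaw":0.63},
    {"x":190,"y":-430,"z":0,"yaw":0.63}
  ],
  "gripper": 60,
  "force": 20
}}

```text
clock: 1.1
ee_pos: [0.4183, 0.1494, 0.3038]
tcp_rot: [0.992, 0.127, -0.0, 0.0]
force: [0.6, 0.3, 0.4]
grip_width: 0.7
grip_force: 0.0
```

{"name": "apply_moves", "arguments": {
  "plan": [
    {"x":9,"y":-18,"z":0},
    {"x":18,"y":-34,"z":0},
    {"x":18,"y":-34,"z":-20},
    {"x":18,"y":-34,"z":-45},
    {"x":18,"y":-34,"z":-70},
    {"x":18,"y":-34,"z":-95},
    {"x":18,"y":-34,"z":-115},
    {"x":18,"y":-34,"z":-130},
    {"x":18,"y":-34,"z":-142},
    {"x":18,"y":-34,"z":-145}
  ]
}}

```text
schema error: expected keys x, y, z, yaw
```

{"name": "apply_moves", "arguments": {
  "plan": [
    {"z":0},
    {"z":0},
    {"z":0},
    {"z":0},
    {"z":0},
    {"z":0},
    {"z":0},
    {"z":0},
    {"z":0},
    {"z":0}
  ],
  "gripper": 20
}}

```text
schema error: expected keys x, y, z, yaw
```

Run:
```python
from h import *
a=capture("side")[110:290,160:340,::-1];cv2.imwrite("pics/k.png",cv2.resize(a,None,fx=3,fy=3))
```

```text
(no output)
```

View pics/k.png

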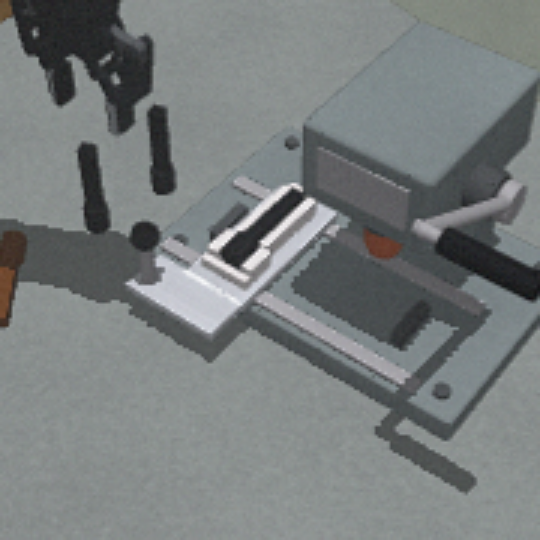

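The moves were refused because yaw is required. The picture shows the gripper still above and the scene untouched, with the knob at crop (145,236).

{"name": "apply_moves", "arguments": {
  "plan": [
    {"x":9,"y":-18,"z":0,"yaw":0},
    {"x":18,"y":-34,"z":0,"yaw":0},
    {"x":18,"y":-34,"z":-20,"yaw":0},
    {"x":18,"y":-34,"z":-45,"yaw":0},
    {"x":18,"y":-34,"z":-70,"yaw":0},
    {"x":18,"y":-34,"z":-95,"yaw":0},
    {"x":18,"y":-34,"z":-115,"yaw":0},
    {"x":18,"y":-34,"z":-130,"yaw":0},
    {"x":18,"y":-34,"z":-142,"yaw":0},
    {"x":18,"y":-34,"z":-145,"yaw":0}
  ]
}}

```text
clock: 2.15
ee_pos: [0.4354, 0.1174, 0.1574]
tcp_rot: [0.992, 0.128, -0.002, 0.001]
force: [-0.6, 0.3, 0.3]
grip_width: 0.706
grip_force: 0.0
```

{"name": "apply_moves", "arguments": {
  "plan": [
    {"x":0,"y":0,"z":0,"yaw":0},
    {"x":0,"y":0,"z":0,"yaw":0},
    {"x":0,"y":0,"z":0,"yaw":0},
    {"x":0,"y":0,"z":0,"yaw":0},
    {"x":0,"y":0,"z":0,"yaw":0},
    {"x":0,"y":0,"z":0,"yaw":0},
    {"x":0,"y":0,"z":0,"yaw":0},
    {"x":0,"y":0,"z":0,"yaw":0},
    {"x":0,"y":0,"z":0,"yaw":0},
    {"x":0,"y":0,"z":0,"yaw":0}
  ],
  "gripper": 20
}}

```text
clock: 3.15
ee_pos: [0.437, 0.1156, 0.16]
tcp_rot: [0.992, 0.128, 0.0, 0.002]
force: [7.2, -13.7, -0.8]
grip_width: 0.308
grip_force: 20.3
```

Run:
```python
from h import *
a=capture("side")[110:290,160:340,::-1];cv2.imwrite("pics/k2.png",cv2.resize(a,None,fx=3,fy=3))
```

```text
(no output)
```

View pics/k2.png

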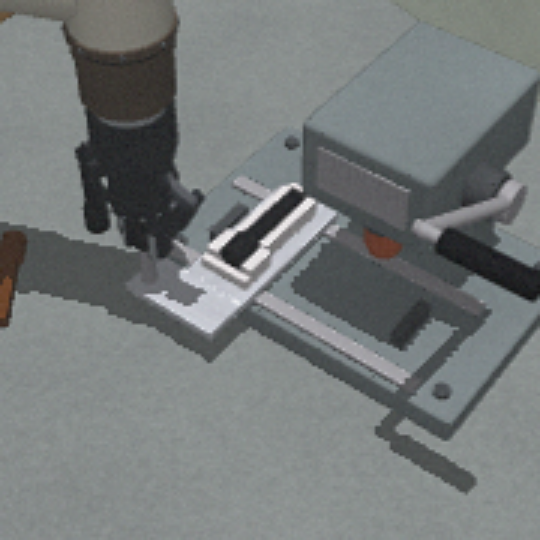

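The knob is held: opening about 26 mm, and crop (150,240) shows it between the fingers. Now slide the jig in.

{"name": "apply_moves", "arguments": {
  "plan": [
    {"x":1,"y":-4,"z":0,"yaw":0},
    {"x":3,"y":-11,"z":0,"yaw":0},
    {"x":5,"y":-20,"z":0,"yaw":0},
    {"x":8,"y":-30,"z":0,"yaw":0},
    {"x":10,"y":-40,"z":0,"yaw":0},
    {"x":13,"y":-50,"z":0,"yaw":0},
    {"x":15,"y":-60,"z":0,"yaw":0},
    {"x":18,"y":-69,"z":0,"yaw":0},
    {"x":20,"y":-76,"z":0,"yaw":0},
    {"x":21,"y":-80,"z":0,"yaw":0}
  ]
}}

```text
clock: 4.2
ee_pos: [0.4572, 0.0373, 0.1599]
tcp_rot: [0.992, 0.128, 0.0, -0.0]
force: [-3.9, 1.3, 7.6]
grip_width: 0.316
grip_force: 20.4
```

{"name": "apply_moves", "arguments": {
  "plan": [
    {"x":1,"y":-4,"z":0,"yaw":0},
    {"x":3,"y":-10,"z":0,"yaw":0},
    {"x":4,"y":-17,"z":0,"yaw":0},
    {"x":6,"y":-23,"z":0,"yaw":0},
    {"x":8,"y":-29,"z":0,"yaw":0},
    {"x":9,"y":-34,"z":0,"yaw":0},
    {"x":10,"y":-38,"z":0,"yaw":0},
    {"x":10,"y":-40,"z":0,"yaw":0},
    {"x":11,"y":-42,"z":0,"yaw":0},
    {"x":11,"y":-43,"z":0,"yaw":0}
  ]
}}

```text
clock: 5.2
ee_pos: [0.4682, -0.0054, 0.1599]
tcp_rot: [0.992, 0.128, 0.0, -0.0]
force: [-3.7, 1.9, 6.7]
grip_width: 0.31
grip_force: 20.3
```

Travel so far is about 125 mm. Creep on to the stop.

{"name": "apply_moves", "arguments": {
  "plan": [
    {"x":0,"y":-1,"z":0,"yaw":0},
    {"x":0,"y":-1,"z":0,"yaw":0},
    {"x":1,"y":-2,"z":0,"yaw":0},
    {"x":1,"y":-2,"z":0,"yaw":0},
    {"x":1,"y":-3,"z":0,"yaw":0},
    {"x":1,"y":-3,"z":0,"yaw":0},
    {"x":1,"y":-4,"z":0,"yaw":0},
    {"x":1,"y":-4,"z":0,"yaw":0},
    {"x":1,"y":-5,"z":0,"yaw":0},
    {"x":1,"y":-5,"z":0,"yaw":0}
  ]
}}

```text
clock: 6.2
ee_pos: [0.4694, -0.0102, 0.1599]
tcp_rot: [0.992, 0.128, 0.001, -0.0]
force: [-2.2, 0.7, 6.4]
grip_width: 0.309
grip_force: 20.3
```

{"name": "apply_moves", "arguments": {
  "plan": [
    {"x":0,"y":-1,"z":0,"yaw":0},
    {"x":0,"y":-1,"z":0,"yaw":0},
    {"x":0,"y":-1,"z":0,"yaw":0},
    {"x":1,"y":-2,"z":0,"yaw":0},
    {"x":1,"y":-2,"z":0,"yaw":0},
    {"x":1,"y":-2,"z":0,"yaw":0},
    {"x":1,"y":-3,"z":0,"yaw":0},
    {"x":1,"y":-3,"z":0,"yaw":0},
    {"x":1,"y":-3,"z":0,"yaw":0},
    {"x":1,"y":-3,"z":0,"yaw":0}
  ]
}}

```text
clock: 7.2
ee_pos: [0.4697, -0.0114, 0.1599]
tcp_rot: [0.992, 0.128, 0.0, -0.002]
force: [-7.6, 12.3, 8.7]
grip_width: 0.312
grip_force: 20.9
```

The stop is reached: 12 N of resistance at about 130 mm of travel. Release and rise.

{"name": "apply_moves", "arguments": {
  "plan": [
    {"x":0,"y":0,"z":0,"yaw":0},
    {"x":0,"y":0,"z":0,"yaw":0},
    {"x":0,"y":0,"z":0,"yaw":0},
    {"x":0,"y":0,"z":0,"yaw":0},
    {"x":0,"y":0,"z":0,"yaw":0},
    {"x":0,"y":0,"z":0,"yaw":0},
    {"x":0,"y":0,"z":15,"yaw":0},
    {"x":0,"y":0,"z":40,"yaw":0},
    {"x":0,"y":0,"z":75,"yaw":0},
    {"x":0,"y":0,"z":115,"yaw":0}
  ],
  "gripper": 60
}}

```text
clock: 8.2
ee_pos: [0.4695, -0.0134, 0.2743]
tcp_rot: [0.992, 0.128, -0.001, 0.0]
force: [1.5, 1.0, -1.0]
grip_width: 0.706
grip_force: 0.0
```

Run:
```python
from h import *
np.set_printoptions(precision=4,suppress=True)
im=capture("side")[:,:,::-1]
cv2.imwrite("pics/k3.png",cv2.resize(im[110:290,200:380],None,fx=3,fy=3));print(state()["ee_pos"],state()["clock"])
```

```text
[ 0.4731 -0.0131  0.2821] 8.25
```

View pics/k3.png

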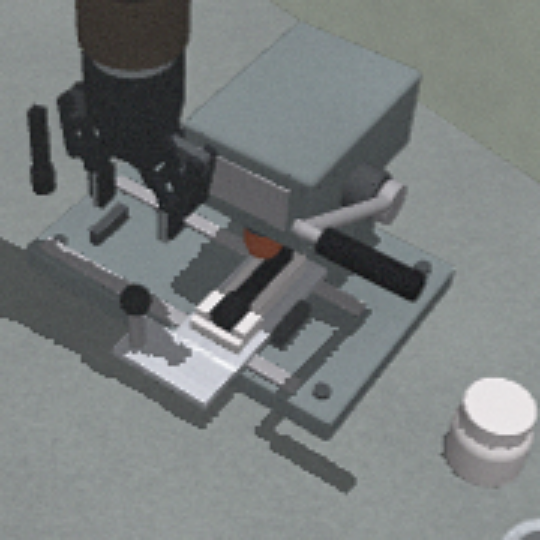

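The jig is in under the pad, the handle is lying in the nest, and the knob is at crop (136,300). Next go above the lever grip with the fingers shut.

{"name": "apply_moves", "arguments": {
  "plan": [
    {"x":0,"y":0,"z":35,"yaw":0},
    {"x":0,"y":0,"z":75,"yaw":0},
    {"x":0,"y":0,"z":110,"yaw":0},
    {"x":8,"y":-30,"z":125,"yaw":0},
    {"x":18,"y":-70,"z":125,"yaw":0},
    {"x":28,"y":-110,"z":125,"yaw":0},
    {"x":39,"y":-150,"z":125,"yaw":0},
    {"x":48,"y":-180,"z":125,"yaw":0},
    {"x":54,"y":-200,"z":125,"yaw":0},
    {"x":55,"y":-204,"z":125,"yaw":0}
  ],
  "gripper": 0
}}

```text
clock: 9.25
ee_pos: [0.5255, -0.2191, 0.3977]
tcp_rot: [0.992, 0.126, -0.001, -0.0]
force: [0.1, 1.1, 0.2]
grip_width: -0.001
grip_force: 0.0
```

{"name": "apply_moves", "arguments": {
  "plan": [
    {"x":0,"y":0,"z":0,"yaw":0},
    {"x":0,"y":0,"z":-5,"yaw":0},
    {"x":0,"y":0,"z":-10,"yaw":0},
    {"x":0,"y":0,"z":-14,"yaw":0},
    {"x":0,"y":0,"z":-18,"yaw":0},
    {"x":0,"y":0,"z":-20,"yaw":0},
    {"x":0,"y":0,"z":-22,"yaw":0},
    {"x":0,"y":0,"z":-24,"yaw":0},
    {"x":0,"y":0,"z":-25,"yaw":0},
    {"x":0,"y":0,"z":-25,"yaw":0}
  ]
}}

```text
clock: 10.25
ee_pos: [0.5252, -0.2172, 0.3738]
tcp_rot: [0.992, 0.128, -0.0, -0.0]
force: [0.2, 0.5, -0.9]
grip_width: -0.0
grip_force: 0.0
```

Run:
```python
from h import *
im=capture("side")[:,:,::-1];t=capture("top")[:,:,::-1]
cv2.imwrite("pics/k4.png",np.hstack([cv2.resize(im[130:250,260:380],None,fx=3.3,fy=3.3),cv2.resize(t[120:240,290:410],None,fx=3.3,fy=3.3)]));print(state()["ee_pos"],state()["force"])
```

```text
[ 0.52522386 -0.21723723  0.37402421] [0.59382397 0.87845643 0.26789655]
```

View pics/k4.png

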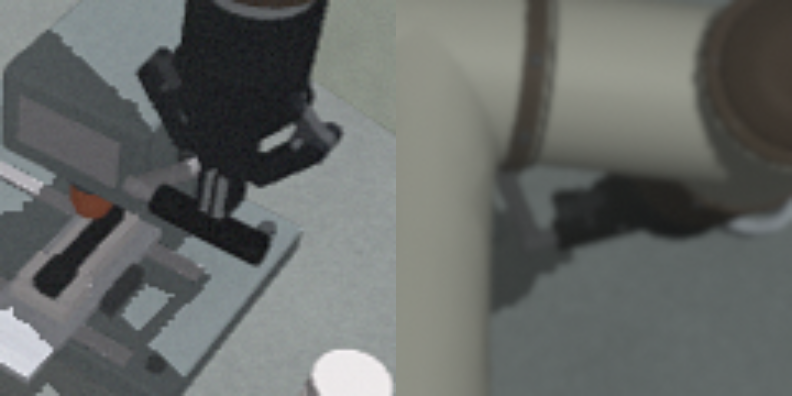

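The shut fingertips stand just above the middle of the bar (left panel, about (213,215)). Press down along the arc.

{"name": "apply_moves", "arguments": {
  "plan": [
    {"x":0,"y":0,"z":-5,"yaw":0},
    {"x":-2,"y":0,"z":-10,"yaw":0},
    {"x":-5,"y":-1,"z":-17,"yaw":0},
    {"x":-10,"y":-2,"z":-27,"yaw":0},
    {"x":-14,"y":-4,"z":-38,"yaw":0},
    {"x":-17,"y":-4,"z":-49,"yaw":0},
    {"x":-19,"y":-5,"z":-60,"yaw":0},
    {"x":-21,"y":-5,"z":-70,"yaw":0},
    {"x":-21,"y":-5,"z":-78,"yaw":0},
    {"x":-21,"y":-5,"z":-82,"yaw":0}
  ]
}}

```text
clock: 11.35
ee_pos: [0.5023, -0.2231, 0.2926]
tcp_rot: [0.992, 0.128, -0.002, 0.001]
force: [-4.5, -1.3, 8.3]
grip_width: 0.003
grip_force: 4.2
```

{"name": "apply_moves", "arguments": {
  "plan": [
    {"x":0,"y":0,"z":-6,"yaw":0},
    {"x":0,"y":0,"z":-14,"yaw":0},
    {"x":1,"y":0,"z":-22,"yaw":0},
    {"x":2,"y":0,"z":-30,"yaw":0},
    {"x":3,"y":1,"z":-38,"yaw":0},
    {"x":4,"y":1,"z":-45,"yaw":0},
    {"x":6,"y":1,"z":-52,"yaw":0},
    {"x":7,"y":2,"z":-58,"yaw":0},
    {"x":8,"y":2,"z":-62,"yaw":0},
    {"x":9,"y":2,"z":-64,"yaw":0}
  ]
}}

```text
clock: 12.35
ee_pos: [0.511, -0.2211, 0.2289]
tcp_rot: [0.992, 0.128, -0.003, 0.0]
force: [-8.2, -0.5, 10.8]
grip_width: 0.001
grip_force: 5.4
```

{"name": "apply_moves", "arguments": {
  "plan": [
    {"x":0,"y":0,"z":-1,"yaw":0},
    {"x":0,"y":0,"z":-2,"yaw":0},
    {"x":1,"y":0,"z":-3,"yaw":0},
    {"x":1,"y":0,"z":-4,"yaw":0},
    {"x":1,"y":0,"z":-5,"yaw":0},
    {"x":1,"y":0,"z":-5,"yaw":0},
    {"x":1,"y":0,"z":-5,"yaw":0},
    {"x":1,"y":0,"z":-5,"yaw":0},
    {"x":1,"y":0,"z":-5,"yaw":0},
    {"x":1,"y":0,"z":-5,"yaw":0}
  ]
}}

```text
clock: 13.35
ee_pos: [0.5122, -0.2208, 0.225]
tcp_rot: [0.992, 0.128, -0.002, 0.0]
force: [-7.6, 0.7, 14.3]
grip_width: 0.002
grip_force: 7.0
```

{"name": "apply_moves", "arguments": {
  "plan": [
    {"x":0,"y":0,"z":-1,"yaw":0},
    {"x":0,"y":0,"z":-2,"yaw":0},
    {"x":0,"y":0,"z":-3,"yaw":0},
    {"x":0,"y":0,"z":-3,"yaw":0},
    {"x":0,"y":0,"z":-3,"yaw":0},
    {"x":0,"y":0,"z":-3,"yaw":0},
    {"x":0,"y":0,"z":-3,"yaw":0},
    {"x":0,"y":0,"z":-3,"yaw":0},
    {"x":0,"y":0,"z":-3,"yaw":0},
    {"x":0,"y":0,"z":-3,"yaw":0}
  ]
}}

```text
clock: 14.35
ee_pos: [0.5123, -0.2208, 0.2245]
tcp_rot: [0.992, 0.128, -0.002, 0.001]
force: [-11.9, 2.2, 24.2]
grip_width: -0.003
grip_force: 12.5
```

At the stop (24 N). Hold one more second, then ease back up.

{"name": "apply_moves", "arguments": {
  "plan": [
    {"x":0,"y":0,"z":0,"yaw":0},
    {"x":0,"y":0,"z":0,"yaw":0},
    {"x":0,"y":0,"z":0,"yaw":0},
    {"x":0,"y":0,"z":0,"yaw":0},
    {"x":0,"y":0,"z":0,"yaw":0},
    {"x":0,"y":0,"z":0,"yaw":0},
    {"x":0,"y":0,"z":0,"yaw":0},
    {"x":0,"y":0,"z":0,"yaw":0},
    {"x":0,"y":0,"z":0,"yaw":0},
    {"x":0,"y":0,"z":0,"yaw":0}
  ]
}}

```text
clock: 15.35
ee_pos: [0.5123, -0.2208, 0.2245]
tcp_rot: [0.992, 0.128, -0.002, 0.001]
force: [-11.0, 3.4, 25.5]
grip_width: -0.004
grip_force: 12.5
```

{"name": "apply_moves", "arguments": {
  "plan": [
    {"x":0,"y":0,"z":2,"yaw":0},
    {"x":-1,"y":0,"z":5,"yaw":0},
    {"x":-2,"y":0,"z":10,"yaw":0},
    {"x":-3,"y":-1,"z":16,"yaw":0},
    {"x":-5,"y":-1,"z":23,"yaw":0},
    {"x":-6,"y":-1,"z":30,"yaw":0},
    {"x":-8,"y":-2,"z":38,"yaw":0},
    {"x":-9,"y":-2,"z":46,"yaw":0},
    {"x":-9,"y":-2,"z":53,"yaw":0},
    {"x":-10,"y":-2,"z":58,"yaw":0}
  ]
}}

```text
clock: 16.35
ee_pos: [0.5049, -0.2225, 0.2805]
tcp_rot: [0.992, 0.128, 0.002, 0.001]
force: [1.6, 1.0, 7.8]
grip_width: -0.001
grip_force: 4.0
```

{"name": "apply_moves", "arguments": {
  "plan": [
    {"x":0,"y":0,"z":6,"yaw":0},
    {"x":0,"y":0,"z":13,"yaw":0},
    {"x":0,"y":0,"z":20,"yaw":0},
    {"x":1,"y":0,"z":28,"yaw":0},
    {"x":3,"y":1,"z":36,"yaw":0},
    {"x":4,"y":1,"z":43,"yaw":0},
    {"x":5,"y":1,"z":49,"yaw":0},
    {"x":7,"y":2,"z":54,"yaw":0},
    {"x":8,"y":2,"z":58,"yaw":0},
    {"x":9,"y":2,"z":60,"yaw":0}
  ]
}}

```text
clock: 17.35
ee_pos: [0.5138, -0.2202, 0.3386]
tcp_rot: [0.992, 0.128, 0.001, 0.0]
force: [3.4, -0.4, 4.6]
grip_width: 0.001
grip_force: 2.0
```

{"name": "apply_moves", "arguments": {
  "plan": [
    {"x":1,"y":0,"z":3,"yaw":0},
    {"x":3,"y":0,"z":7,"yaw":0},
    {"x":5,"y":1,"z":12,"yaw":0},
    {"x":7,"y":1,"z":17,"yaw":0},
    {"x":9,"y":2,"z":21,"yaw":0},
    {"x":11,"y":2,"z":25,"yaw":0},
    {"x":12,"y":3,"z":28,"yaw":0},
    {"x":12,"y":3,"z":31,"yaw":0},
    {"x":12,"y":3,"z":34,"yaw":0},
    {"x":12,"y":3,"z":37,"yaw":0}
  ]
}}

```text
clock: 18.35
ee_pos: [0.5242, -0.2171, 0.3739]
tcp_rot: [0.992, 0.128, -0.002, -0.001]
force: [0.1, 0.0, 0.4]
grip_width: 0.001
grip_force: 0.0
```

The lever is home and the fingers are free. Return over the knob.

{"name": "apply_moves", "arguments": {
  "plan": [
    {"x":0,"y":0,"z":15,"yaw":0},
    {"x":0,"y":0,"z":26,"yaw":0},
    {"x":-6,"y":24,"z":26,"yaw":0},
    {"x":-15,"y":60,"z":26,"yaw":0},
    {"x":-26,"y":100,"z":26,"yaw":0},
    {"x":-36,"y":140,"z":26,"yaw":0},
    {"x":-46,"y":175,"z":26,"yaw":0},
    {"x":-52,"y":195,"z":26,"yaw":0},
    {"x":-55,"y":204,"z":20,"yaw":0},
    {"x":-55,"y":204,"z":0,"yaw":0}
  ],
  "gripper": 60
}}

```text
clock: 19.35
ee_pos: [0.4705, -0.0123, 0.3764]
tcp_rot: [0.992, 0.129, 0.002, -0.0]
force: [0.8, -0.1, 0.2]
grip_width: 0.705
grip_force: 0.0
```

{"name": "apply_moves", "arguments": {
  "plan": [
    {"x":0,"y":0,"z":-25,"yaw":0},
    {"x":0,"y":0,"z":-55,"yaw":0},
    {"x":0,"y":0,"z":-85,"yaw":0},
    {"x":0,"y":0,"z":-115,"yaw":0},
    {"x":0,"y":0,"z":-140,"yaw":0},
    {"x":0,"y":0,"z":-165,"yaw":0},
    {"x":0,"y":0,"z":-185,"yaw":0},
    {"x":0,"y":0,"z":-200,"yaw":0},
    {"x":0,"y":0,"z":-210,"yaw":0},
    {"x":0,"y":0,"z":-215,"yaw":0}
  ]
}}

```text
clock: 20.35
ee_pos: [0.4699, -0.0137, 0.1589]
tcp_rot: [0.992, 0.127, -0.001, 0.0]
force: [-1.1, -0.9, -1.0]
grip_width: 0.701
grip_force: 0.0
```

{"name": "apply_moves", "arguments": {
  "plan": [
    {"x":0,"y":0,"z":0,"yaw":0},
    {"x":0,"y":0,"z":0,"yaw":0},
    {"x":0,"y":0,"z":0,"yaw":0},
    {"x":0,"y":0,"z":0,"yaw":0},
    {"x":0,"y":0,"z":0,"yaw":0},
    {"x":0,"y":0,"z":0,"yaw":0},
    {"x":0,"y":0,"z":0,"yaw":0},
    {"x":0,"y":0,"z":0,"yaw":0},
    {"x":0,"y":0,"z":0,"yaw":0},
    {"x":0,"y":0,"z":0,"yaw":0}
  ],
  "gripper": 20
}}

```text
clock: 21.35
ee_pos: [0.47, -0.0112, 0.1608]
tcp_rot: [0.992, 0.128, 0.001, -0.002]
force: [-5.4, 11.5, 2.2]
grip_width: 0.309
grip_force: 19.7
```

The knob is held. Slide the jig out.

{"name": "apply_moves", "arguments": {
  "plan": [
    {"x":-1,"y":4,"z":0,"yaw":0},
    {"x":-3,"y":11,"z":0,"yaw":0},
    {"x":-5,"y":20,"z":0,"yaw":0},
    {"x":-8,"y":30,"z":0,"yaw":0},
    {"x":-10,"y":40,"z":0,"yaw":0},
    {"x":-13,"y":50,"z":0,"yaw":0},
    {"x":-15,"y":60,"z":0,"yaw":0},
    {"x":-18,"y":69,"z":0,"yaw":0},
    {"x":-20,"y":76,"z":0,"yaw":0},
    {"x":-21,"y":80,"z":0,"yaw":0}
  ]
}}

```text
clock: 22.35
ee_pos: [0.4496, 0.0681, 0.1607]
tcp_rot: [0.992, 0.128, 0.001, -0.0]
force: [-1.0, -2.3, 5.7]
grip_width: 0.315
grip_force: 20.3
```

{"name": "apply_moves", "arguments": {
  "plan": [
    {"x":-1,"y":4,"z":0,"yaw":0},
    {"x":-3,"y":10,"z":0,"yaw":0},
    {"x":-4,"y":17,"z":0,"yaw":0},
    {"x":-6,"y":24,"z":0,"yaw":0},
    {"x":-8,"y":31,"z":0,"yaw":0},
    {"x":-9,"y":37,"z":0,"yaw":0},
    {"x":-10,"y":41,"z":0,"yaw":0},
    {"x":-11,"y":44,"z":0,"yaw":0},
    {"x":-12,"y":46,"z":0,"yaw":0},
    {"x":-12,"y":48,"z":0,"yaw":0}
  ]
}}

```text
clock: 23.35
ee_pos: [0.4374, 0.1154, 0.1607]
tcp_rot: [0.992, 0.128, 0.001, 0.0]
force: [4.9, -11.5, 5.7]
grip_width: 0.31
grip_force: 20.6
```

The outer stop is felt, with the same pose and force as at the first grasp. Release, rise, and check.

{"name": "apply_moves", "arguments": {
  "plan": [
    {"x":0,"y":0,"z":0,"yaw":0},
    {"x":0,"y":0,"z":0,"yaw":0},
    {"x":0,"y":0,"z":0,"yaw":0},
    {"x":0,"y":0,"z":0,"yaw":0},
    {"x":0,"y":0,"z":0,"yaw":0},
    {"x":0,"y":0,"z":0,"yaw":0},
    {"x":0,"y":0,"z":15,"yaw":0},
    {"x":0,"y":0,"z":40,"yaw":0},
    {"x":0,"y":0,"z":75,"yaw":0},
    {"x":0,"y":0,"z":115,"yaw":0}
  ],
  "gripper": 60
}}

```text
clock: 24.35
ee_pos: [0.4366, 0.1144, 0.2753]
tcp_rot: [0.992, 0.128, -0.001, 0.001]
force: [0.7, -0.2, -0.1]
grip_width: 0.704
grip_force: 0.0
```

{"name": "apply_moves", "arguments": {
  "plan": [
    {"x":0,"y":0,"z":20,"yaw":0},
    {"x":0,"y":0,"z":30,"yaw":0},
    {"x":-10,"y":20,"z":30,"yaw":0},
    {"x":-20,"y":50,"z":30,"yaw":0},
    {"x":-35,"y":85,"z":30,"yaw":0},
    {"x":-50,"y":120,"z":30,"yaw":0},
    {"x":-65,"y":155,"z":30,"yaw":0},
    {"x":-75,"y":180,"z":30,"yaw":0},
    {"x":-80,"y":195,"z":30,"yaw":0},
    {"x":-80,"y":200,"z":30,"yaw":0}
  ]
}}

```text
clock: 25.35
ee_pos: [0.3566, 0.3157, 0.304]
tcp_rot: [0.992, 0.129, -0.001, 0.001]
force: [0.3, -0.5, -0.3]
grip_width: 0.705
grip_force: 0.0
```

Run:
```python
from h import *
t=capture("top")[:,:,::-1].copy();s=capture("side")[:,:,::-1].copy()
for n,im,r in(("Tknob",t,(195,222,225,245)),("Tgrip",t,(328,172,385,202)),("Thandle",t,(205,160,235,215)),("Tsp",t,(145,180,175,240)),("Sknob",s,(198,180,218,206)),("Sgrip",s,(295,178,350,215))):
    print(n,[(b[0],b[1].round(2),np.round(b[2],1)) for b in blobs(im,r,50)])
cv2.imwrite("pics/f.png",cv2.resize(s[110:290,180:360],None,fx=3.3,fy=3.3));print(state()["clock"],state()["force"])
```

```text
Tknob [(np.int32(47), array([208.79, 233.94]), array([7., 7.]))]
Tgrip [(np.int32(286), array([355.87, 186.36]), array([ 8.2, 35.4]))]
Thandle [(np.int32(133), array([222.05, 192.81]), array([38.6,  6.5]))]
Tsp [(np.int32(90), array([159.02, 193.91]), array([14.8,  6.4])), (np.int32(83), array([160.36, 226.9 ]), array([12.9,  7.3]))]
Sknob [(np.int32(48), array([207.73, 188.62]), array([8.5, 7.8]))]
Sgrip [(np.int32(367), array([322.94, 197.68]), array([37.6,  9.8]))]
25.45 [ 0.6415412  -0.57424159  0.38189179]
```

View pics/f.png

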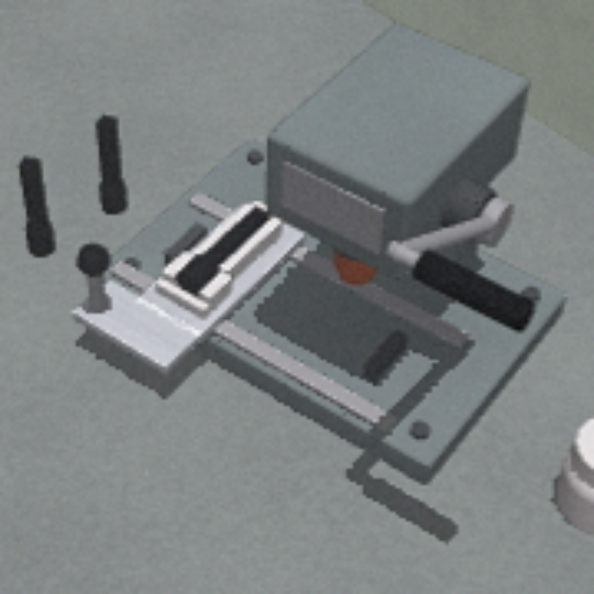

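The knob, grip, handle and spares are all back within 0.3–0.8 px of the start, and the crop shows the jig out, lever home and handle in its nest. Handing in.

```bash
python3 -c "
from rig import *
print(hand_in())"
```

```text
the job is handed in; nothing more can be done
None
```

I ran the full print cycle and handed the job in at about 25 s. The last images show the jig fully out, lever home, handle in its nest and both spares unmoved (tub and tape positions not re-measured), but `hand_in()` returned no verdict.

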